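# Cycle the slide rails and reject the one that binds

## Task

Check the three slide rails on the sloping rack one after another from the robot's left to its right: run each carriage all the way up to its top stop and back down to the bottom stop. One carriage binds and stops part-way: once it has been run up as far as it will go, lift that rail out, straight away or after the others, and lay it flat, carriage upward, in the open steel reject tray without dropping it. Leave the two sound rails in their nests with their carriages fully down, and do not knock over the spray can or the cup.

Things in the scene. Friction and masses are not known exactly. Their poses are not given: they have to be found in the camera images.
- rack: Sloping test rack, fixed: aluminium board 210 x 320 mm on a grey base. Origin on the table under the board's centre; x points away from the robot, y to its left, z up.
- rack_center (a point): Centre of the board's face, 75 mm above the table; axes as the rack's. The face rises away from the robot at 28 degrees (0.489 rad), looking up and back at the robot. Three nests lie side by side at rack y = +105, 0, -105 mm, with 10 mm high ledges at the upper and lower ends and 6 mm ledges at the sides.
- light_bar (a point): Centre of the rack's light bar, 22 mm deep, 320 mm long across the rack, 14 mm high, above the rails' upper half, 250 mm above the table, on posts at rack x = +104, y = +-154 mm. A tool held vertical cannot follow a carriage to the top under it: hold it square to the slope (tilted 28 degrees), gripper on the robot's side.
- tray: Reject tray: fixed open steel tray, 230 (its x) x 130 (its y) mm outside, 32 mm high, walls 4 mm, floor 4 mm. Origin: centre of its underside. It stands to the left or the right of the rack; a closed black case of about the same footprint, 45 mm high, stands on the other side.
- rail_a: Loose steel slide rail, about 0.63 kg, in any nest; all three look alike. Foot 160 x 40 x 6 mm; rail on it 140 x 24 mm, top 26 mm above the underside, 9 mm end stops. Origin: its centre, 13 mm above the underside; x up the slope along the rail, y across, z square out of the rack. Only laid in: lift it square to the face. Fingers closing along y can take rail and carriage together (both 24 mm wide).
- carriage_a (a joint): Travel of that rail's carriage, m: 0 at the bottom stop, growing up the slope. A sound carriage runs to the top stop at 0.080; one that binds stops dead about half-way, well short of that. It starts somewhere in the lowest 22 mm. About 2 N moves it and it stays where it is left.
- carriage_a_mid (a point): Centre of that rail's carriage, a black block 34 mm along the rail, 24 mm wide, 24 mm high (27 to 51 mm above the rail's underside). Same axes as the rail; moves with the carriage.
- rail_b: Loose steel slide rail, about 0.63 kg, in any nest; all three look alike. Foot 160 x 40 x 6 mm; rail on it 140 x 24 mm, top 26 mm above the underside, 9 mm end stops. Origin: its centre, 13 mm above the underside; x up the slope along the rail, y across, z square out of the rack. Only laid in: lift it square to the face. Fingers closing along y can take rail and carriage together (both 24 mm wide).
- carriage_b (a joint): Travel of that rail's carriage, m: 0 at the bottom stop, growing up the slope. A sound carriage runs to the top stop at 0.080; one that binds stops dead about half-way, well short of that. It starts somewhere in the lowest 22 mm. About 2 N moves it and it stays where it is left.
- carriage_b_mid (a point): Centre of that rail's carriage, a black block 34 mm along the rail, 24 mm wide, 24 mm high (27 to 51 mm above the rail's underside). Same axes as the rail; moves with the carriage.
- rail_c: Loose steel slide rail, about 0.63 kg, in any nest; all three look alike. Foot 160 x 40 x 6 mm; rail on it 140 x 24 mm, top 26 mm above the underside, 9 mm end stops. Origin: its centre, 13 mm above the underside; x up the slope along the rail, y across, z square out of the rack. Only laid in: lift it square to the face. Fingers closing along y can take rail and carriage together (both 24 mm wide).
- carriage_c (a joint): Travel of that rail's carriage, m: 0 at the bottom stop, growing up the slope. A sound carriage runs to the top stop at 0.080; one that binds stops dead about half-way, well short of that. It starts somewhere in the lowest 22 mm. About 2 N moves it and it stays where it is left.
- carriage_c_mid (a point): Centre of that rail's carriage, a black block 34 mm along the rail, 24 mm wide, 24 mm high (27 to 51 mm above the rail's underside). Same axes as the rail; moves with the carriage.
- spray_can: Loose spray can, 54 mm across, 170 mm tall, standing behind the rack. Origin: centre of its underside, z up the can.
- cup: Loose empty cardboard cup, 76 mm across the rim, 90 mm tall, standing behind the rack. Origin: centre of its underside, z up the cup.
Not all that is in view belongs to the job. Leave any yellow look-alike of the rail_a alone.

How it is judged:
By the outcome, as a careful person would: the job done as asked, in the order asked, and still so for the second after the job is handed in, with the robot touching nothing.
It also fails if it takes over 72 s, if anything falls off the work surface, if the arm or the gripper's body presses on something with over 40 N, if the wrist force passes 120 N, or if a joint passes its speed limit or range.

## Robot

A 6-joint arm with a two-finger parallel gripper is mounted at the origin on the work surface. World frame = base frame: x ahead of the robot, y to its left, z up, the work surface at z = 0. Lengths are in m, angles in rad, forces in N, time in s.
With the tool pointing down it reaches from about 0.325 to 0.9 m from the base axis. Payload 6.1 kg.
Tool frame: the origin (TCP) lies at the very end of the fingers, on their centre line; the grasp point (between the pads) lies 19 mm behind it; z points along the fingers, x is the direction in which the jaws open and shut, and the axes are right-handed (so a half turn about z gives the same grasp; the last joint's range is limited). The gripper opens to 87 mm and grips with 3 to 60 N. Pads are 19 mm wide; open, the fingers measure 117 mm over their backs; the gripper's body (75 mm by 190 mm) begins 51 mm behind the grasp point.
Start: joints at [-1.388, 0.22, 1.526, -0, 1.395, -0.126], TCP at [0.19, -0.595, 0.223] pointing down, gripper open.
Joint ranges: [-2.98, 2.98], [-0.91, 2.08], [0.09, 2.57], [-1.24, 4.39], [0.2, 2.65], [-2.68, 2.68]. Speed limits (rad/s): [2.57, 2.57, 3.01, 3.14, 3.14, 3.14].

## Interface

Orientations are given as a 3x3 rotation matrix whose columns are the frame's x, y, z axes.
In Python, from bench import ctrl gives the robot as it stands.
- The arm moves only by the tool send_rows, never from a script. Its argument "deltas" is text: rows parted by semicolons, each of 6 numbers parted by spaces: the shift along the tool's x, y, z in mm, then the turn, a rotation vector about the tool's x, y, z in units of 6 degrees (1.0 is 6 degrees). In form: dx dy dz wx wy wz; .... A call has 1 to 12 rows; each row shifts and turns the pose as measured when the row begins, along the tool's axes as they then stand; what a row does not reach is not made up. A row lasts 1/10 s, in which the tool goes at most 50 mm and 8.59 degrees, less where a joint would pass 70% of its speed; a pose out of reach is approached as far as the arm can. A call with a gripper value outside its range is refused whole. "jaw" is the opening, from 0 (shut) to 1 (fully open), set as the call begins (left out, the last holds). The fingers move at their own pace and stop on an object; "force" is the grip in N (left out, the last holds). Time passes only in rows, so rows that do not move let the fingers close. It gives the time, the measured TCP pose, the force and the opening at its end, in the units of the state.
- ctrl.state(): the state, without advancing time (a new reading comes with each control period).
- ctrl.snapshot(name): name is "scene" or "top"; returns the picture (420x560x3 uint8, red, green, blue); there is no depth.
- ctrl.camera_params(name): a dict with "fovy" (degrees; the focal length in pixels is half the picture's height over the tangent of half this angle, whatever the lens; pixels are square), "cx", "cy" (the principal point, pixels), "dist" ([k1, k2, p1, p2, k3] as OpenCV has them; the pictures are not rectified), "rvec" (rotation vector, rad) and "tvec" (3), from world to camera coordinates, as OpenCV has them. Camera axes: x right, y down, z forward; pixel columns grow to the right and rows downward; lengths in m; the calibration is good to about 2 mm. A picture is of the moment at which its call begins. camera_params takes no time and is no camera call.
- ctrl.close_job(): hands the job in, once; it reports no verdict.
The state is a dict: "clock": time; "q": joint angles; "joint_velocities": joint speeds; "joint_efforts": joint torques, N m; "tool_pos": TCP position; "tool_rot": TCP orientation; "wrist_force": force on the tool from outside, world axes, zero at the start; "torque": the same for the moment, N m; "width": opening from 0.0 (shut) to 1.0 (fully open).
Only numpy, scipy, OpenCV 4.12 (cv2) and the standard library are available. Lean on these libraries where they do the work, as an engineer would, in place of code of your own. Each camera call takes 0.05 s, during which the arm holds its last target.

## Working session

There is one attempt and no reset: what is moved stays moved. The work goes in short steps, Python scripts to look and compute and a tool call to move; the robot and the scene stay as the last step left them, time stands still between calls to the robot, and variables do not carry over. Pictures are saved under pics/ and viewed, and the job is handed in when it is done.

Besides the shell and the picture viewer there is one more tool, called in YAML: its name, and indented under it one key for each argument. send_rows: Moves the arm, as the interface text tells. Its arguments: {"type":"object","properties":{"deltas":{"type":"string"},"jaw":{"type":"number"},"force":{"type":"number"}},"required":["deltas"]}

```bash
ls; mkdir -p pics; python3 - <<'E'
from bench import ctrl
import cv2,numpy as np
np.set_printoptions(precision=4,suppress=True)
for n in("scene","top"):
    cv2.imwrite(f"pics/{n}0.png",ctrl.snapshot(n)[:,:,::-1]); print(n,ctrl.camera_params(n))
print(ctrl.state())
E
```

```text
pics
scene {'fovy': 43.1019500641773, 'cx': 269.51750309729584, 'cy': 213.5846089850638, 'dist': array([0.0343, 0.    , 0.    , 0.    , 0.    ]), 'rvec': array([ 1.1001,  2.3888, -0.9946]), 'tvec': array([ 0.4284, -0.1473,  1.9323])}
top {'fovy': 49.98962054279915, 'cx': 279.67601088978216, 'cy': 213.04091039989524, 'dist': array([-0.0785,  0.    ,  0.    ,  0.    ,  0.    ]), 'rvec': array([ 2.1581, -2.1311,  0.1829]), 'tvec': array([-0.1198,  0.568 ,  1.3536])}
{'clock': 0.1, 'q': array([-1.3881,  0.2211,  1.5275,  0.    ,  1.3947, -0.1261]), 'joint_velocities': array([-0.0006, -0.0011, -0.0022,  0.0018, -0.0002, -0.0005]), 'joint_efforts': array([  0.0005, -49.5945, -38.8519,   0.0701,   0.0516,  -0.    ]), 'tool_pos': array([ 0.1898, -0.5949,  0.2215]), 'tool_rot': array([[ 0.3039, -0.9527, -0.0003],
       [-0.9527, -0.3039,  0.0017],
       [-0.0018, -0.0003, -1.    ]]), 'wrist_force': array([ 0.9832, -0.2318, -0.364 ]), 'torque': array([ 0.0167,  0.0331, -0.0178]), 'width': 0.9973921209688498}
```

View pics/scene0.png

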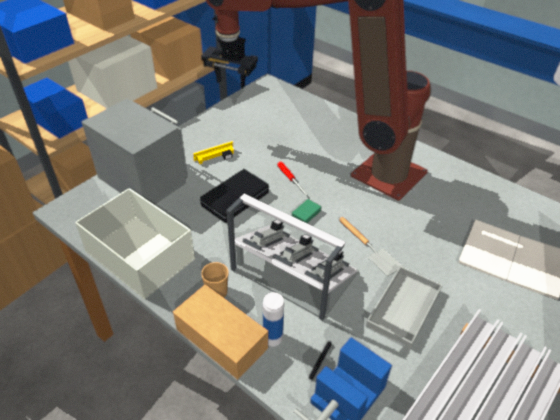

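View pics/top0.png

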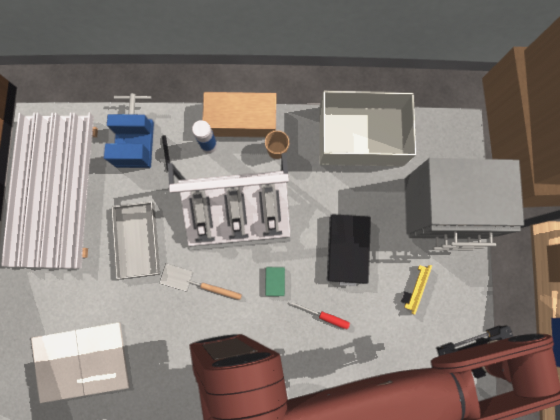

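Top view: three rails in the rack at px (201,215), (235,213), (270,210). The open steel tray is at (135,240) and the black case at (349,249). The yellow look-alike is at (418,290), the can at (204,135) and the cup at (277,143). I'll take a close crop next.

```bash
cat > h.py <<'E'
import cv2,numpy as np
from bench import ctrl
np.set_printoptions(precision=4,suppress=True)
def cam(n):
    p=ctrl.camera_params(n);f=210/np.tan(np.radians(p['fovy'])/2)
    K=np.array([[f,0,p['cx']],[0,f,p['cy']],[0,0,1.]]);R=cv2.Rodrigues(np.array(p['rvec']))[0]
    return K,np.array(p['dist']),R,np.array(p['tvec'])
def ray(n,uv):
    K,d,R,t=cam(n);q=cv2.undistortPoints(np.array([[uv]],float),K,d)[0,0]
    v=R.T@np.array([q[0],q[1],1]);return -R.T@t,v/np.linalg.norm(v)
def onz(n,uv,z):
    o,v=ray(n,uv);return o+v*(z-o[2])/v[2]
def onplane(n,uv,p,nn):
    o,v=ray(n,uv);return o+v*(nn@(p-o))/(nn@v)
def proj(n,P):
    K,d,R,t=cam(n);return cv2.projectPoints(np.array(P,float).reshape(-1,3),cv2.Rodrigues(R)[0],t,K,d)[0][:,0]
def tri(a,b):
    o1,v1=ray('top',a);o2,v2=ray('scene',b)
    A=np.array([v1,-v2]).T;s=np.linalg.lstsq(A,o2-o1,rcond=None)[0]
    return (o1+s[0]*v1+o2+s[1]*v2)/2,np.linalg.norm(o1+s[0]*v1-o2-s[1]*v2)
def crop(src,x0,y0,x1,y1,s,out):
    im=cv2.imread(src)[y0:y1,x0:x1];im=cv2.resize(im,None,fx=s,fy=s,interpolation=cv2.INTER_CUBIC)
    step=20
    for x in range((x0//step+1)*step,x1,step): cv2.putText(im,str(x),((x-x0)*s,10),0,.35,(0,0,255),1);cv2.line(im,((x-x0)*s,12),((x-x0)*s,18),(0,0,255),1)
    for y in range((y0//step+1)*step,y1,step): cv2.putText(im,str(y),(0,(y-y0)*s),0,.35,(0,0,255),1);cv2.line(im,(22,(y-y0)*s),(28,(y-y0)*s),(0,0,255),1)
    cv2.imwrite(out,im)
E
python3 - <<'E'
from h import *
crop('pics/top0.png',100,165,300,290,4,'pics/top0c.png')
crop('pics/scene0.png',215,190,365,330,4,'pics/scene0c.png')
E
```

```text
(no output)
```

View pics/top0c.png

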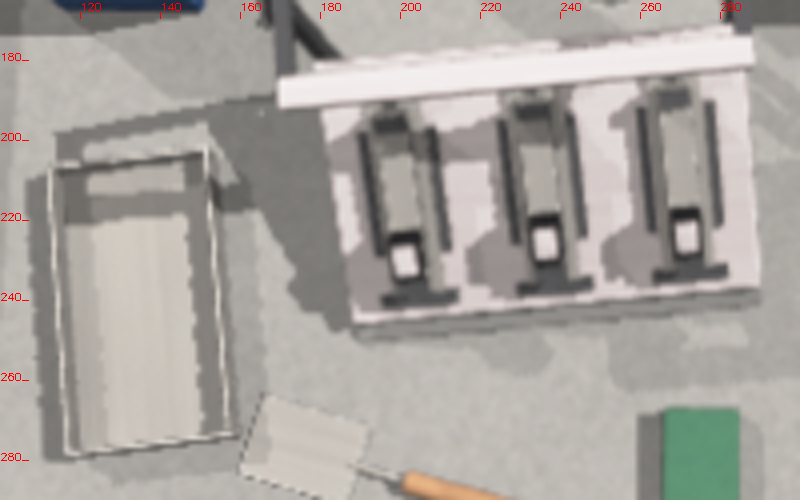

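View pics/scene0c.png

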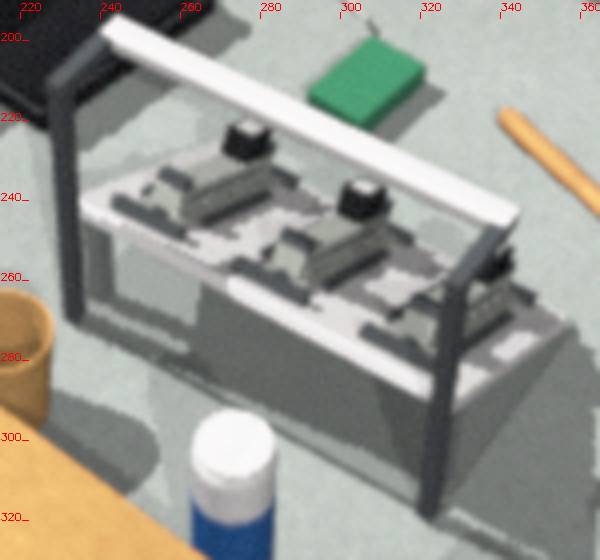

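```bash
cat > m.py <<'E'
from h import *
from scipy.optimize import least_squares
T=lambda x,y:(100+x/4-.4,165+y/4-.4)
S=lambda x,y:(215+x/4-.4,190+y/4-.4)
c,s=np.cos(np.radians(28)),np.sin(np.radians(28))
print('cams',ray('top',(280,210))[0],ray('scene',(280,210))[0])
obs=[('top',T(350,322),(-105*c,160,75-105*s)),('top',T(760,288),(-105*c,-160,75-105*s)),
('top',T(277,78),('b+',160,257)),('top',T(280,107),('b-',160,257)),('top',T(755,63),('b-',-160,257)),('top',T(752,36),('b+',-160,257)),
('scene',S(578,322),(-105*c,160,75-105*s)),('scene',S(75,213),(105*c,-160,75+105*s)),('scene',S(435,392),(105*c,160,75+105*s)),('scene',S(112,14),('b-',-160,257)),('scene',S(520,208),('b-',160,257))]
def W(p,P):
    x,y,yaw,b=p;X=P[0]
    if isinstance(X,str): X=b+(11 if X=='b+' else -11)
    return [x+np.cos(yaw)*X/1e3-np.sin(yaw)*P[1]/1e3,y+np.sin(yaw)*X/1e3+np.cos(yaw)*P[1]/1e3,P[2]/1e3]
f=lambda p:np.concatenate([proj(n,W(p,P))[0]-uv for n,uv,P in obs])
r=least_squares(f,[.6,.2,0.1,50],loss='soft_l1',x_scale=[.01,.01,.05,10]);print(r.x,'\n',f(r.x).reshape(-1,2))
p=r.x
cy,sy=np.cos(p[2]),np.sin(p[2]);Rz=np.array([[cy,-sy,0],[sy,cy,0],[0,0,1]])
Rr=Rz@np.array([[c,0,-s],[0,1,0],[s,0,c]]) # cols: up slope, left, normal
C=np.array([p[0],p[1],.075]);print('Rr\n',Rr,C)
for q in [(404,262),(545,244),(687,238)]:
    P=onplane('top',T(*q),C+Rr[:,2]*.051,Rr[:,2]);print('carr rack-local',Rr.T@(P-C)*1e3)
for n,q,S_ in [('a',(248,130),0),('b',(363,187),0)]:
    P=onplane('scene',S(*q),C+Rr[:,2]*.051,Rr[:,2]);print('carr scene',Rr.T@(P-C)*1e3)
# tray
tc=[onz('top',T(*q),.032) for q in [(49,170),(207,152),(237,435),(68,456)]]
print('tray',np.array(tc),np.mean(tc,0));
np.savez('rack.npz',C=C,Rr=Rr,b=p[3],yaw=p[2])
E
python3 m.py
```

```text
cams [ 0.3491 -0.0971  1.4276] [1.4083 0.6265 1.2502]
[ 0.5753  0.024   0.0995 42.093 ] 
 [[ 0.2542  0.0881]
 [-0.092  -0.1624]
 [-0.9068 -0.9137]
 [-1.2729 -0.1082]
 [-0.077   0.7701]
 [-0.0767 -0.4839]
 [-2.5709 -1.6434]
 [-1.9973 -4.8489]
 [ 4.3547  1.6807]
 [ 0.2197 -1.0316]
 [-0.261  -0.5234]]
Rr
 [[ 0.8786 -0.0993 -0.4672]
 [ 0.0877  0.9951 -0.0466]
 [ 0.4695  0.      0.8829]] [0.5753 0.024  0.075 ]
carr rack-local [-39.797  104.2415  51.    ]
carr rack-local [-35.0811  -1.1088  51.    ]
carr rack-local [ -39.9066 -106.2701   51.    ]
carr scene [-29.3883 -99.075   51.    ]
carr scene [-29.332    2.9615  51.    ]
tray [[0.5835 0.4184 0.032 ]
 [0.5995 0.2928 0.032 ]
 [0.3783 0.2575 0.032 ]
 [0.3597 0.3886 0.032 ]] [0.4803 0.3394 0.032 ]
```

```bash
sed -i "s/^('scene',S(578.*435,392),(105\*c,160,75+105\*s)),/ /" m.py; cat >> m.py <<'E'
print('tri')
for a,b in [((545,244),(363,187)),((687,238),(248,130))]:
    P,e=tri(T(*a),S(*b));print(P,e,Rr.T@(P-C)*1e3)
im=[cv2.imread('pics/top0.png'),cv2.imread('pics/scene0.png')]
for n,i,(x0,y0,x1,y1) in(('top',0,(180,200,300,245)),('scene',1,(260,210,350,270))):
    w=(im[i].min(2)>200).astype(np.uint8); w[:y0]=0;w[y1:]=0;w[:,:x0]=0;w[:,x1:]=0
    k,l,st,ce=cv2.connectedComponentsWithStats(w)
    for j in range(1,k):
        if 5<st[j][4]<300: print(n,st[j],ce[j])
for yy in (105,0,-105):
    for d in (-40,40):
        P=C+Rr@np.array([d,yy,51])/1e3; print(proj('top',P)[0],proj('scene',P)[0])
E
python3 m.py
```

```text
cams [ 0.3491 -0.0971  1.4276] [1.4083 0.6265 1.2502]
[ 0.5753  0.0235  0.1018 42.1651] 
 [[ 0.4755  0.2251]
 [ 0.1117 -0.2664]
 [-0.7801 -0.7727]
 [-1.1262  0.032 ]
 [ 0.0503  0.6337]
 [ 0.0309 -0.6178]
 [ 0.0381 -1.0155]
 [-0.311  -0.6853]]
Rr
 [[ 0.8784 -0.1017 -0.467 ]
 [ 0.0898  0.9948 -0.0477]
 [ 0.4695  0.      0.8829]] [0.5753 0.0235 0.075 ]
carr rack-local [-39.421  104.7997  51.    ]
carr rack-local [-34.9685  -0.5371  51.    ]
carr rack-local [ -40.0565 -105.6847   51.    ]
carr scene [-29.6393 -98.5743  51.    ]
carr scene [-29.098    3.5742  51.    ]
tray [[0.5835 0.4184 0.032 ]
 [0.5995 0.2928 0.032 ]
 [0.3783 0.2575 0.032 ]
 [0.3597 0.3886 0.032 ]] [0.4803 0.3394 0.032 ]
tri
[0.5209 0.0182 0.1   ] 0.0011389902448523193 [-36.4633   0.2263  47.7079]
[ 0.5274 -0.087   0.0951] 0.001409473744494379 [ -42.5029 -105.1095   45.3971]
top [246 200  12  39 247] [251.2267 214.9717]
top [279 200  11  36 256] [284.6445 218.4883]
top [212 206  11  20 174] [217.0862 214.3793]
top [184 209   6  18  60] [186.1167 217.3333]
top [270 221   4   6  18] [271.6667 223.5556]
top [234 223   5  
[... 273 characters left out ...]
 11  84] [340.25   212.8571]
scene [323 217   4   3   7] [324.4286 218.1429]
scene [322 221   8   7  18] [325.2222 224.1667]
scene [334 223   2   4   7] [334.5714 224.7143]
scene [341 234   4   4   9] [342.2222 235.1111]
scene [282 243   6   4  15] [284.1333 244.1333]
scene [261 245  21  11 102] [272.1078 250.5196]
scene [345 247   5   8  13] [347.9231 249.7692]
scene [272 259  38  11 150] [288.6467 265.8867]
scene [307 258  12   7  42] [313.119  260.7857]
[200.5584 230.2875] [337.0392 250.3489]
[196.9652 204.6924] [325.6638 257.139 ]
[235.8485 227.1992] [305.9483 235.0647]
[232.9556 201.5529] [293.4978 240.975 ]
[271.1188 224.1024] [276.5076 220.5926]
[268.9296 198.4306] [263.1059 225.7069]
```

Ambiguities: rails at px (201,215), (235,213) and (270,210) are the real ones, and the yellow piece at (418,290) is the decoy. The open tray at (135,240) is the target, not the black case at (349,249) or the grey bin at (368,130). The first carriage is the leftmost one, px (201,230), checked in the crop above. Next I'll work out the approach.

```bash
cat > g.py <<'E'
from h import *
from scipy.spatial.transform import Rotation as Ro
d=np.load('rack.npz');C=d['C'];Rr=d['Rr']
RT=np.array([-Rr[:,1],-Rr[:,0],-Rr[:,2]]).T  # tool aligned to rack
def L(x,y,n): return C+Rr@np.array([x,y,n])/1e3
def go(P,R=RT,quiet=False):
    s=ctrl.state();p=np.array(s['tool_pos']);R0=np.array(s['tool_rot'])
    print('t',s['clock'],'q',s['q'],'w',s['width'],'F',s['wrist_force'])
    print('tcp rack-local mm',Rr.T@(p-C)*1e3)
    print('shift in present tool axes mm',R0.T@(P-p)*1e3,' in final axes',R.T@(P-p)*1e3,' turn(6deg)',Ro.from_matrix(R0.T@R).as_rotvec()/np.radians(6))
E
python3 - <<'E'
from g import *
print(RT,L(-40,105,110),L(40,105,30));go(L(-40,105,110))
s=ctrl.state();R0=np.array(s['tool_rot']);print(R0.T@(np.array([.4,-.3,.35])-s['tool_pos'])*1e3)
E
```

```text
[[ 0.1017 -0.8784  0.467 ]
 [-0.9948 -0.0898  0.0477]
 [-0.     -0.4695 -0.8829]] [0.4781 0.1191 0.1533] [0.5857 0.1301 0.1203]
t 0.1 q [-1.3881  0.2211  1.5275  0.      1.3947 -0.1261] w 0.9973921209688498 F [ 0.9832 -0.2318 -0.364 ]
tcp rack-local mm [-325.2665 -576.0001  338.9128]
shift in present tool axes mm [-592.5386 -491.5552   69.3583]  in final axes [-681.0001 -285.2665  228.9128]  turn(6deg) [4.6491 0.4993 1.932 ]
[-217.3    -289.852  -128.0058]
```

send_rows:
  deltas: "0 0 -30 0 0 0; -26 -36 -14 0 0 0; -26 -36 -14 0 0 0; -26 -36 -14 0 0 0; -26 -36 -14 0 0 0; -26 -36 -14 0 0 0; -26 -36 -14 0 0 0; -26 -36 -14 0 0 0; -26 -36 -14 0 0 0; 0 0 0 0 0 0"
  jaw: 0.7
  force: 6

```text
clock: 1.1
tool_pos: [0.4067, -0.2976, 0.3643]
tool_rot: [[0.299, -0.954, -0.001], [-0.954, -0.299, 0.014], [-0.014, -0.003, -1.0]]
wrist_force: [-1.0, -0.3, -0.6]
width: 0.7
```

```bash
python3 - <<'E'
from g import *
go(L(-40,105,160))
E
```

```text
t 1.1 q [-0.7945 -0.1197  1.6184  0.0089  1.6535  0.473 ] w 0.6995451363927147 F [-1.0024 -0.3111 -0.6016]
tcp rack-local mm [ -41.1171 -302.3213  349.5274]
shift in present tool axes mm [-378.6727 -169.3879  172.4739]  in final axes [-407.3213   -1.1171  189.5274]  turn(6deg) [4.6345 0.6006 1.8593]
```

send_rows:
  deltas: "-30 0 0 1.2 0.15 0.45; -30 0 0 1.2 0.15 0.45; -30 0 0 1.2 0.15 0.45; -30 0 0 1.0 0.15 0.45; -40 0 0 0 0 0; -40 0 0 0 0 0; -40 0 0 0 0 0; -40 0 0 0 0 0; 0 0 0 0 0 0"

```text
clock: 2.0
tool_pos: [0.3792, -0.0207, 0.3547]
tool_rot: [[0.1, -0.888, 0.448], [-0.995, -0.077, 0.068], [-0.025, -0.453, -0.891]]
wrist_force: [0.0, 0.1, 0.5]
width: 0.701
```

```bash
python3 - <<'E'
from g import *
go(L(-40,105,110))
E
```

```text
t 2.0 q [-0.5411 -0.9126  2.2103  0.2945  1.4744  0.9626] w 0.7013186081630096 F [0.0286 0.0607 0.4836]
tcp rack-local mm [-44.8483 -24.0615 340.6472]
shift in present tool axes mm [-124.1634   -7.4562  233.2517]  in final axes [-129.0615   -4.8483  230.6472]  turn(6deg) [ 0.1778  0.2051 -0.129 ]
```

send_rows:
  deltas: "-15 0 40 0.05 0.05 -0.03; -15 0 40 0.05 0.05 -0.03; -15 -2 40 0.05 0.05 -0.03; -25 -2 30 0.05 0.05 -0.03; -25 -2 30 0 0 0; -25 -2 20 0 0 0; 0 0 0 0 0 0"

```text
clock: 2.7
tool_pos: [0.4683, 0.106, 0.173]
tool_rot: [[0.095, -0.877, 0.47], [-0.995, -0.09, 0.033], [0.014, -0.471, -0.882]]
wrist_force: [-0.8, -0.3, -0.2]
width: 0.701
```

```bash
python3 - <<'E'
from g import *
go(L(-40,105,60))
E
```

```text
t 2.7 q [ 0.0521 -0.5167  2.3521  0.0114  0.8151  1.5185] w 0.7010852145770001 F [-0.78   -0.258  -0.2204]
tcp rack-local mm [-40.5598  92.9063 132.541 ]
shift in present tool axes mm [-13.1919  -0.405   72.3504]  in final axes [-12.0937  -0.5598  72.541 ]  turn(6deg) [-0.0213 -0.1448  0.0053]
```

send_rows:
  deltas: "-6 0 18 0 -0.07 0; -6 0 18 0 -0.07 0; 0 0 18 0 0 0; 0 0 18 0 0 0; 0 0 0 0 0 0"

```text
clock: 3.2
tool_pos: [0.5026, 0.1133, 0.1071]
tool_rot: [[0.097, -0.879, 0.467], [-0.995, -0.089, 0.041], [0.006, -0.469, -0.883]]
wrist_force: [-1.7, 0.1, -0.5]
width: 0.696
```

```bash
python3 - <<'E'
from g import *
go(L(-40,105,31))
for n in("scene","top"):
    cv2.imwrite(f"pics/{n}1.png",ctrl.snapshot(n)[:,:,::-1])
crop('pics/top1.png',150,165,300,290,4,'pics/top1c.png')
crop('pics/scene1.png',215,150,375,300,4,'pics/scene1c.png')
a=cv2.imread('pics/top1c.png');print(a.shape)
E
```

```text
t 3.2 q [ 0.0601 -0.285   2.3292  0.022   0.6093  1.5172] w 0.6957444132554137 F [-1.6638  0.087  -0.5391]
tcp rack-local mm [-40.6396  96.7257  58.0077]
shift in present tool axes mm [-8.4635 -0.6397 26.949 ]  in final axes [-8.2743 -0.6396 27.0077]  turn(6deg) [ 0.0038 -0.0667 -0.0121]
(500, 600, 3)
```

View pics/top1c.png

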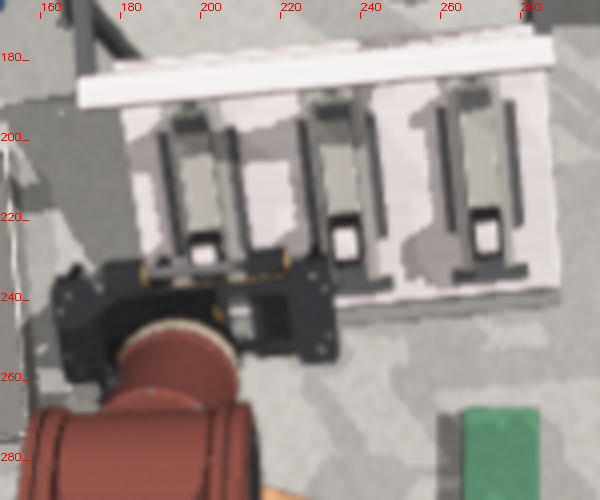

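View pics/scene1c.png

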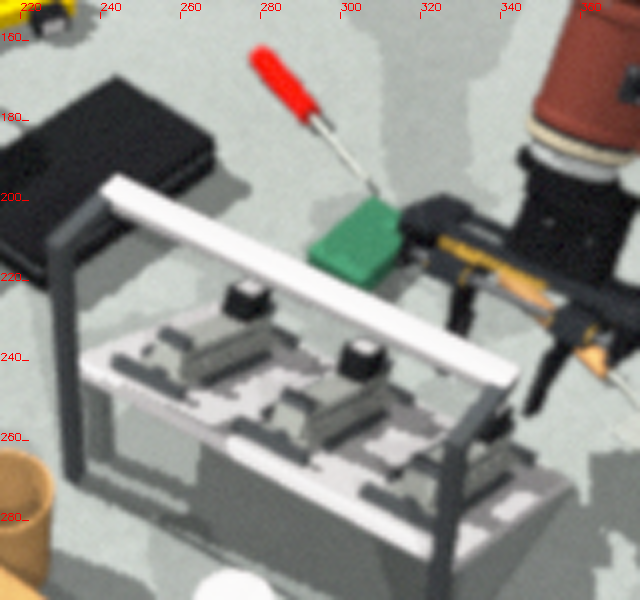

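The left carriage sits between the fingers (top px (203,227)). I still need to shift 8 mm left and go down.

send_rows:
  deltas: "-8 0 0 0 -0.07 0; 0 0 10 0 0 0; 0 0 10 0 0 0; 0 0 6 0 0 0; 0 0 0 0 0 0"
  jaw: 0.6

```text
clock: 3.8
tool_pos: [0.5181, 0.1226, 0.0916]
tool_rot: [[0.099, -0.873, 0.477], [-0.995, -0.086, 0.049], [-0.002, -0.48, -0.877]]
wrist_force: [0.2, 0.2, 0.4]
width: 0.602
```

```bash
python3 - <<'E'
from g import *
go(L(-40,105,31))
E
```

```text
t 3.8 q [ 0.0762 -0.2076  2.3074  0.024   0.5416  1.5307] w 0.60223428380253 F [0.1892 0.2065 0.36  ]
tcp rack-local mm [-33.5435 104.4086  36.6256]
shift in present tool axes mm [-0.5712  6.5241  5.5492]  in final axes [-0.5914  6.4565  5.6256]  turn(6deg) [-0.1125  0.0008 -0.0291]
```

send_rows:
  deltas: "0 4 3 -0.1 0 0; 0 2.5 3 0 0 0; 0 0 0 0 0 0"

```text
clock: 4.1
tool_pos: [0.515, 0.1226, 0.083]
tool_rot: [[0.099, -0.878, 0.467], [-0.995, -0.087, 0.048], [-0.002, -0.47, -0.883]]
wrist_force: [0.5, -0.3, -0.2]
width: 0.604
```

```bash
python3 - <<'E'
from g import *
go(L(-40,105,31))
E
```

```text
t 4.1 q [ 0.0767 -0.1922  2.31    0.0239  0.5348  1.5307] w 0.6040474352702103 F [ 0.5209 -0.2947 -0.1845]
tcp rack-local mm [-40.3025 104.6724  30.4828]
shift in present tool axes mm [-0.3286 -0.3019 -0.5169]  in final axes [-0.3276 -0.3025 -0.5172]  turn(6deg) [-0.0051  0.0033 -0.0262]
```

Next: close on the carriage.

send_rows:
  deltas: "0 0 0 0 0 0; 0 0 0 0 0 0; 0 0 0 0 0 0; 0 0 0 0 0 0; 0 0 0 0 0 0; 0 0 0 0 0 0"
  jaw: 0.2
  force: 8

```text
clock: 4.7
tool_pos: [0.515, 0.1224, 0.0833]
tool_rot: [[0.1, -0.878, 0.468], [-0.995, -0.087, 0.048], [-0.001, -0.47, -0.882]]
wrist_force: [0.8, 0.2, -1.2]
width: 0.275
```

```bash
python3 - <<'E'
from g import *
go(L(-40,105,31))
E
```

```text
t 4.7 q [ 0.0765 -0.193   2.3102  0.0235  0.535   1.5305] w 0.27512485127480135 F [ 0.7816  0.2215 -1.2285]
tcp rack-local mm [-40.1442 104.5371  30.7331]
shift in present tool axes mm [-0.4632 -0.1434 -0.2667]  in final axes [-0.4629 -0.1442 -0.2669]  turn(6deg) [-0.0093  0.0006 -0.0217]
```

send_rows:
  deltas: "0 -8 0 0 0 0; 0 -8 0 0 0 0; 0 -8 0 0 0 0; 0 0 0 0 0 0"

```text
clock: 5.1
tool_pos: [0.5361, 0.1246, 0.0944]
tool_rot: [[0.1, -0.88, 0.465], [-0.995, -0.088, 0.048], [-0.001, -0.467, -0.884]]
wrist_force: [2.8, -0.4, -1.7]
width: 0.275
```

```bash
python3 - <<'E'
from g import *
go(L(40,105,31))
E
```

```text
t 5.1 q [ 0.078  -0.154   2.2512  0.0212  0.5584  1.5336] w 0.27507198470542915 F [ 2.7826 -0.3734 -1.6748]
tcp rack-local mm [-16.2198 104.5524  30.6115]
shift in present tool axes mm [ -0.5518 -56.2178  -0.5269]  in final axes [ -0.4476 -56.2198  -0.3885]  turn(6deg) [ 0.0235  0.001  -0.0177]
```

send_rows:
  deltas: "0 -8 0 0 0 0; 0 -8 0 0 0 0; 0 -8 0 0 0 0; 0 -8 0 0 0 0; 0 -8 0 0 0 0; 0 -6 0 0 0 0; 0 -4 0 0 0 0; 0 0 0 0 0 0"

```text
clock: 5.9
tool_pos: [0.5823, 0.1294, 0.1187]
tool_rot: [[0.101, -0.881, 0.462], [-0.995, -0.089, 0.047], [-0.001, -0.464, -0.886]]
wrist_force: [-3.1, -0.5, 3.5]
width: 0.274
```

```bash
python3 - <<'E'
from g import *
go(L(40,105,31))
E
```

```text
t 5.9 q [ 0.0807 -0.0724  2.1232  0.0176  0.6082  1.5391] w 0.27449244665251693 F [-3.1127 -0.5422  3.4891]
tcp rack-local mm [ 36.203  104.6372  30.2436]
shift in present tool axes mm [-0.3683 -3.7919 -0.7791]  in final axes [-0.3628 -3.797  -0.7564]  turn(6deg) [ 0.0573  0.0022 -0.0136]
```

send_rows:
  deltas: "0 -3 0 0 0 0; 0 -3 0 0 0 0; 0 -3 0 0 0 0"

```text
clock: 6.2
tool_pos: [0.5848, 0.1297, 0.1183]
tool_rot: [[0.101, -0.887, 0.45], [-0.995, -0.09, 0.046], [-0.001, -0.452, -0.892]]
wrist_force: [-10.6, -1.7, 4.0]
width: 0.276
```

```bash
python3 - <<'E'
from g import *
go(L(40,105,31))
for n in("scene","top"):
    cv2.imwrite(f"pics/{n}2.png",ctrl.snapshot(n)[:,:,::-1])
crop('pics/top2.png',150,165,300,290,4,'pics/top2c.png')
crop('pics/scene2.png',215,190,375,330,4,'pics/scene2c.png')
E
```

```text
t 6.2 q [ 0.0811 -0.0582  2.1063  0.0163  0.6244  1.54  ] w 0.27625978574096166 F [-10.5918  -1.7153   3.974 ]
tcp rack-local mm [ 38.2512 104.6327  28.6721]
shift in present tool axes mm [-0.3693 -1.7031 -2.3612]  in final axes [-0.3673 -1.7488 -2.3279]  turn(6deg) [ 0.1847  0.0013 -0.0093]
```

View pics/top2c.png

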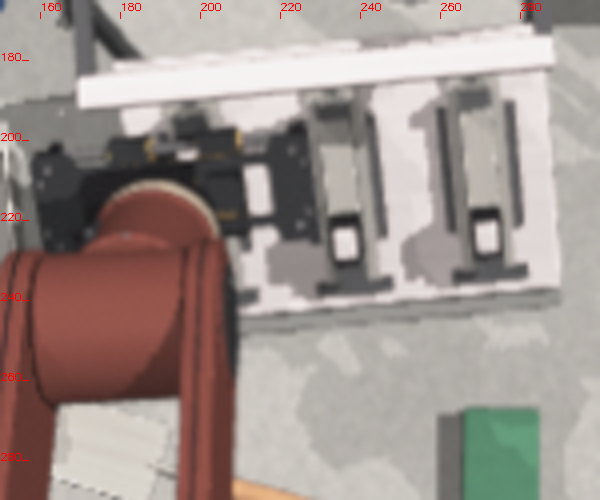

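View pics/scene2c.png

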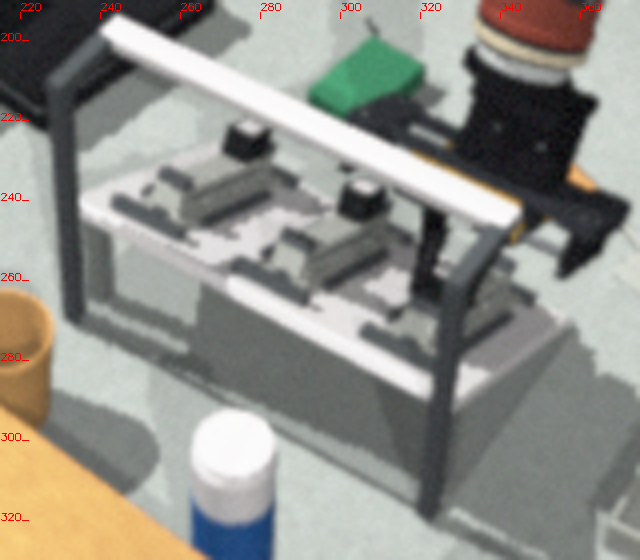

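Rail 1's carriage ran about 79 mm and stopped with a clear force rise (10.6 N), so it is sound. The top view shows it under the bar, near px (196,203). Now back down.

send_rows:
  deltas: "0 4 -2 0.15 0 0; 0 10 0 0 0 0; 0 10 0 0 0 0; 0 10 0 0 0 0; 0 10 0 0 0 0; 0 10 0 0 0 0; 0 10 0 0 0 0; 0 5 0 0 0 0; 0 0 0 0 0 0"

```text
clock: 7.2
tool_pos: [0.519, 0.123, 0.0848]
tool_rot: [[0.101, -0.877, 0.469], [-0.995, -0.088, 0.048], [-0.001, -0.472, -0.882]]
wrist_force: [5.0, -0.1, -4.5]
width: 0.276
```

```bash
python3 - <<'E'
from g import *
go(L(-40,105,31))
E
```

```text
t 7.2 q [ 0.0772 -0.1854  2.3012  0.0231  0.5347  1.5306] w 0.2760159834215587 F [ 4.9978 -0.085  -4.4704]
tcp rack-local mm [-35.9298 104.7233  30.1587]
shift in present tool axes mm [-0.2713  4.0684 -0.852 ]  in final axes [-0.2767  4.0702 -0.8413]  turn(6deg) [-0.0253  0.0013 -0.0128]
```

send_rows:
  deltas: "0 3 -0.5 0 0 0; 0 3 0 0 0 0; 0 3 0 0 0 0; 0 3 0 0 0 0"

```text
clock: 7.6
tool_pos: [0.511, 0.1221, 0.082]
tool_rot: [[0.1, -0.874, 0.475], [-0.995, -0.087, 0.049], [-0.001, -0.478, -0.878]]
wrist_force: [7.1, 1.1, -0.7]
width: 0.278
```

```bash
python3 - <<'E'
from g import *
go(L(-40,105,31))
E
```

```text
t 7.6 q [ 0.0763 -0.2064  2.3273  0.0245  0.5227  1.529 ] w 0.27834760735132813 F [ 7.1158  1.0782 -0.7222]
tcp rack-local mm [-44.286  104.5881  31.4557]
shift in present tool axes mm [-0.4204 -4.2806  0.4967]  in final axes [-0.4119 -4.286   0.4557]  turn(6deg) [-0.0914  0.0003 -0.0188]
```

send_rows:
  deltas: "0 0 0 0 0 0; 0 0 0 0 0 0; 0 0 0 0 0 0; 0 -1 -15 -0.05 0 0; 0 0 -20 0 0 0; 0 0 -15 0 0 0; 20 0 0 0 0 0; 30 0 0 0 0 0; 30 0 0 0 0 0; 20 0 0 0 0 0; 0 0 0 0 0 0"
  jaw: 0.6

```text
clock: 8.7
tool_pos: [0.4969, 0.0183, 0.1289]
tool_rot: [[0.104, -0.877, 0.468], [-0.995, -0.092, 0.05], [-0.001, -0.471, -0.882]]
wrist_force: [0.0, 0.3, 0.8]
width: 0.601
```

```bash
python3 - <<'E'
from g import *
go(L(-36,-0.5,31))
cv2.imwrite(f"pics/top3.png",ctrl.snapshot('top')[:,:,::-1])
crop('pics/top3.png',150,165,300,290,4,'pics/top3c.png')
E
```

```text
t 8.7 q [-0.232  -0.393   2.3609  0.2384  0.7215  1.0912] w 0.6010741950574882 F [0.0372 0.3434 0.8416]
tcp rack-local mm [-44.007    2.7813  84.4133]
shift in present tool axes mm [ 3.3961 -7.9218 53.4189]  in final axes [ 3.2813 -8.007  53.4133]  turn(6deg) [-0.014   0.0175  0.0206]
```

View pics/top3c.png

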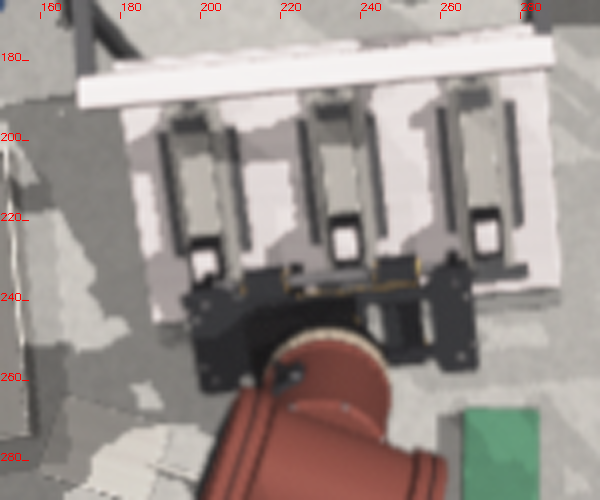

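Left carriage is back down at px (202,230). Descending on the middle one at (235,226).

send_rows:
  deltas: "2 -5 13 0 0 0; 2 -4 13 0 0 0; 0 0 13 0 0 0; 0 0 13 0 0 0; 0 0 0 0 0 0"

```text
clock: 9.25
tool_pos: [0.5295, 0.023, 0.0855]
tool_rot: [[0.107, -0.878, 0.466], [-0.994, -0.093, 0.053], [-0.003, -0.469, -0.883]]
wrist_force: [0.5, -0.3, 0.0]
width: 0.598
```

```bash
python3 - <<'E'
from g import *
go(L(-36,-0.5,31))
E
```

```text
t 9.25 q [-0.201  -0.1993  2.31    0.2676  0.5795  1.0725] w 0.5984142023715684 F [ 0.4953 -0.3056  0.0088]
tcp rack-local mm [-35.3153   4.0982  30.6286]
shift in present tool axes mm [ 4.594   0.7003 -0.3946]  in final axes [ 4.5982  0.6847 -0.3714]  turn(6deg) [0.0033 0.0488 0.032 ]
```

send_rows:
  deltas: "4.5 0 0 0 0.05 0.03; 0 0 0 0 0 0"

```text
clock: 9.45
tool_pos: [0.5293, 0.0199, 0.0853]
tool_rot: [[0.104, -0.879, 0.465], [-0.995, -0.092, 0.049], [-0.0, -0.468, -0.884]]
wrist_force: [0.9, 0.3, -0.6]
width: 0.599
```

send_rows:
  deltas: "0 0 0 0 0 0; 0 0 0 0 0 0; 0 0 0 0 0 0; 0 0 0 0 0 0; 0 0 0 0 0 0; 0 0 0 0 0 0"
  jaw: 0.2

```text
clock: 10.05
tool_pos: [0.53, 0.0196, 0.0876]
tool_rot: [[0.103, -0.877, 0.468], [-0.995, -0.091, 0.048], [0.001, -0.471, -0.882]]
wrist_force: [1.8, 0.1, -2.7]
width: 0.277
```

```bash
python3 - <<'E'
from g import *
go(L(40,0,31))
E
```

```text
t 10.05 q [-0.2057 -0.2042  2.3099  0.2624  0.5811  1.0751] w 0.276649566623778 F [ 1.8186  0.1363 -2.7373]
tcp rack-local mm [-34.2241   0.6807  32.436 ]
shift in present tool axes mm [  0.8103 -74.2204   1.5544]  in final axes [  0.6807 -74.2241   1.436 ]  turn(6deg) [-0.0152 -0.0015  0.0167]
```

send_rows:
  deltas: "0 -8 1 0 0 0; 0 -8 0 0 0 0; 0 -8 0 0 0 0; 0 0 0 0 0 0"

```text
clock: 10.45
tool_pos: [0.5518, 0.0216, 0.0982]
tool_rot: [[0.103, -0.879, 0.466], [-0.995, -0.092, 0.048], [0.001, -0.469, -0.883]]
wrist_force: [2.9, -0.0, -2.0]
width: 0.275
```

send_rows:
  deltas: "0 -5 0 0 0 0; 0 -5 0 0 0 0; 0 -5 0 0 0 0; 0 -5 0 0 0 0"

```text
clock: 10.85
tool_pos: [0.5651, 0.0238, 0.1038]
tool_rot: [[0.105, -0.884, 0.456], [-0.994, -0.093, 0.048], [-0.0, -0.458, -0.889]]
wrist_force: [-10.9, -4.1, 1.7]
width: 0.275
```

```bash
python3 - <<'E'
from g import *
go(L(40,0,31))
E
```

```text
t 10.85 q [-0.1759 -0.1278  2.2039  0.2219  0.6175  1.1376] w 0.2754417505250496 F [-10.8875  -4.1098   1.6512]
tcp rack-local mm [ 4.6033  1.273  30.1714]
shift in present tool axes mm [  1.3751 -35.3793  -1.283 ]  in final axes [  1.273  -35.3967  -0.8286]  turn(6deg) [0.1219 0.0183 0.0281]
```

send_rows:
  deltas: "0 -3 0 0.1 0 0; 0 -3 0 0 0 0"

```text
clock: 11.05
tool_pos: [0.5672, 0.0241, 0.1037]
tool_rot: [[0.106, -0.883, 0.457], [-0.994, -0.094, 0.05], [-0.001, -0.46, -0.888]]
wrist_force: [-9.9, -5.8, 3.5]
width: 0.273
```

```bash
python3 - <<'E'
from g import *
go(L(40,0,31))
for n in("scene",):
    cv2.imwrite(f"pics/{n}4.png",ctrl.snapshot(n)[:,:,::-1])
crop('pics/scene4.png',215,190,375,330,4,'pics/scene4c.png')
E
```

```text
t 11.05 q [-0.1752 -0.1228  2.2005  0.2248  0.6142  1.1346] w 0.27273094329119785 F [-9.9114 -5.7673  3.4506]
tcp rack-local mm [ 6.4657  1.4142 29.0471]
shift in present tool axes mm [  1.5416 -33.5058  -2.3127]  in final axes [  1.4142 -33.5343  -1.9529]  turn(6deg) [0.1013 0.0264 0.038 ]
```

View pics/scene4c.png

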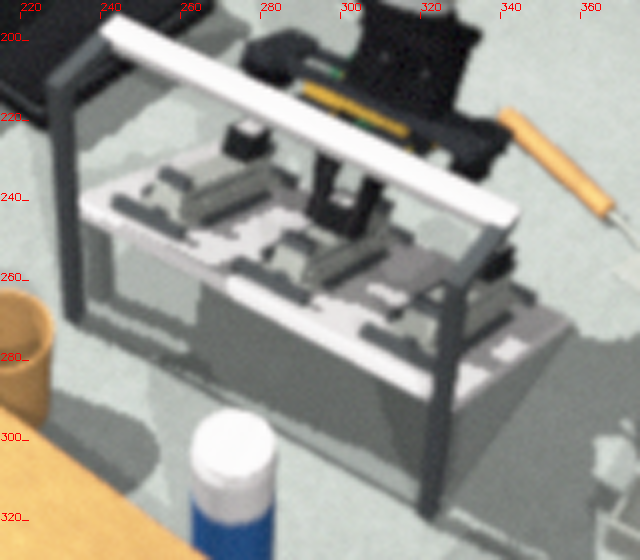

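The middle carriage stops dead about half-way (x ≈ 4 mm, 11 N), so it's the binding one. Next I'll release it and regrip deeper, taking rail and carriage together.

send_rows:
  deltas: "0 0 0 0 0 0; 0 0 0 0 0 0; 0 0 0 0 0 0; 0 0 0 0 0 0"
  jaw: 0.55

```text
clock: 11.5
tool_pos: [0.5678, 0.0246, 0.1036]
tool_rot: [[0.106, -0.883, 0.458], [-0.994, -0.094, 0.05], [-0.002, -0.46, -0.888]]
wrist_force: [0.7, 0.8, 0.1]
width: 0.52
```

```bash
python3 - <<'E'
from g import *
go(L(1,0.7,12))
E
```

```text
t 11.5 q [-0.1744 -0.1212  2.1992  0.2257  0.6138  1.1353] w 0.5195867590280687 F [0.7196 0.7581 0.0587]
tcp rack-local mm [ 6.9923  1.8245 28.703 ]
shift in present tool axes mm [ 1.1633  5.8225 16.7603]  in final axes [ 1.1245  5.9923 16.703 ]  turn(6deg) [0.0991 0.0331 0.0309]
```

send_rows:
  deltas: "1 4 0 0.1 0.03 0.03; 0 2 6 0 0 0; 0 0 6 0 0 0; 0 0 4 0 0 0; 0 0 0 0 0 0"

```text
clock: 12.0
tool_pos: [0.5704, 0.0239, 0.0853]
tool_rot: [[0.101, -0.878, 0.468], [-0.995, -0.089, 0.048], [-0.0, -0.471, -0.882]]
wrist_force: [-0.6, -0.5, 0.4]
width: 0.553
```

```bash
python3 - <<'E'
from g import *
go(L(1,0.7,12))
E
```

```text
t 12.0 q [-0.1747 -0.0858  2.2125  0.2469  0.5541  1.1145] w 0.5525891821805515 F [-0.6005 -0.5397  0.4449]
tcp rack-local mm [ 0.5572  0.8698 11.3948]
shift in present tool axes mm [ 0.1697 -0.4438 -0.6045]  in final axes [ 0.1698 -0.4428 -0.6052]  turn(6deg) [-0.0154  0.0004 -0.0024]
```

send_rows:
  deltas: "0 0 -0.5 0 0 0; 0 0 0 0 0 0; 0 0 0 0 0 0; 0 0 0 0 0 0; 0 0 0 0 0 0; 0 0 0 0 0 0; 0 0 0 0 0 0"
  jaw: 0.1
  force: 50

```text
clock: 12.7
tool_pos: [0.5699, 0.024, 0.0854]
tool_rot: [[0.102, -0.878, 0.467], [-0.995, -0.089, 0.048], [-0.001, -0.47, -0.883]]
wrist_force: [0.7, 0.2, -0.7]
width: 0.275
```

send_rows:
  deltas: "0 0 -4 0 0 0; 0 0 -6 0 0 0; 0 0 -8 0 0 0; 0 0 -8 0 0 0; 0 0 0 0 0 0"

```text
clock: 13.2
tool_pos: [0.5531, 0.0234, 0.1064]
tool_rot: [[0.103, -0.882, 0.46], [-0.995, -0.09, 0.05], [-0.002, -0.463, -0.887]]
wrist_force: [0.4, 0.5, -5.4]
width: 0.271
```

```bash
python3 - <<'E'
from g import *
go(L(1,0.7,90))
for n in("scene",'top'):
    cv2.imwrite(f"pics/{n}5.png",ctrl.snapshot(n)[:,:,::-1])
crop('pics/scene5.png',215,170,375,310,4,'pics/scene5c.png')
E
```

```text
t 13.2 q [-0.184  -0.1689  2.2355  0.2296  0.624   1.1288] w 0.2713621979365267 F [ 0.3673  0.5308 -5.4379]
tcp rack-local mm [-4.7726  2.1115 38.0851]
shift in present tool axes mm [  1.2732  -5.37   -51.9616]  in final axes [  1.4115  -5.7726 -51.9149]  turn(6deg) [ 0.0741  0.0251 -0.0033]
```

View pics/scene5c.png

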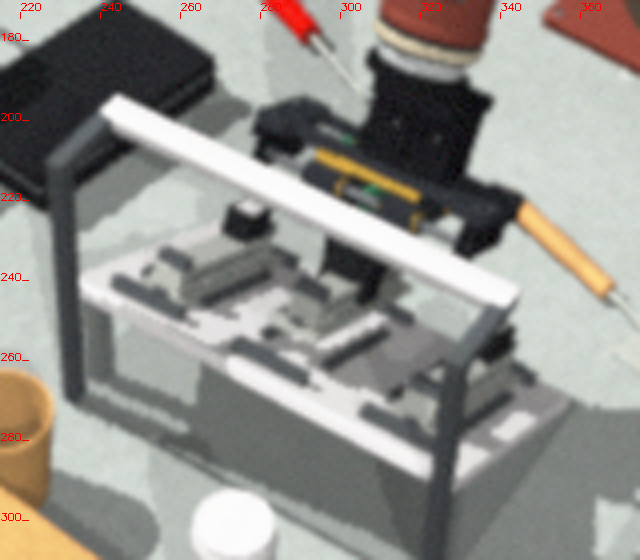

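The middle rail is held and lifted clear (scene crop: nest exposed under the rail). Raising it further.

send_rows:
  deltas: "0 2 -10 0.1 0 0; 0 4 -12 0 0 0; 0 6 -12 0 0 0; 0 6 -12 0 0 0; 0 6 -12 0 0 0; 0 0 0 0 0 0"

```text
clock: 13.9
tool_pos: [0.5006, 0.0187, 0.1431]
tool_rot: [[0.103, -0.881, 0.463], [-0.995, -0.089, 0.052], [-0.004, -0.465, -0.885]]
wrist_force: [0.2, -0.3, -4.7]
width: 0.274
```

```bash
python3 - <<'E'
from g import *
ty=0.14
Rv=np.array([[np.sin(ty),-np.cos(ty),0],[-np.cos(ty),-np.sin(ty),0],[0,0,-1]]).T.T
Rv=np.array([[np.sin(ty),-np.cos(ty),0],[-np.cos(ty),-np.sin(ty),0],[0,0,-1]])
print(np.linalg.det(Rv))
go(np.array([.48,.339,.16]),Rv)
E
```

```text
0.9999999999999999
t 13.9 q [-0.2292 -0.4     2.3346  0.2277  0.7599  1.1096] w 0.2737926057813452 F [ 0.2308 -0.3205 -4.7322]
tcp rack-local mm [-34.0951   2.7607  95.2154]
shift in present tool axes mm [-320.8281  -18.3522   -7.9187]  in final axes [-320.0804  -24.3283  -16.9365]  turn(6deg) [-4.6228 -0.0444 -0.3539]
```

send_rows:
  deltas: "-15 0 -3 0 0 0; -25 0 -3 0 0 0; -25 0 -3 0 0 0; -25 0 -3 0 0 0; -25 0 -3 0 0 0; -25 0 -3 0 0 0; -25 0 0 0 0 0; -25 0 0 0 0 0; -15 0 0 0 0 0; 0 0 0 0 0 0"

```text
clock: 14.9
tool_pos: [0.4708, 0.2307, 0.1554]
tool_rot: [[0.099, -0.883, 0.459], [-0.995, -0.083, 0.054], [-0.009, -0.462, -0.887]]
wrist_force: [-0.7, -0.8, -5.3]
width: 0.271
```

```bash
python3 - <<'E'
from g import *
ty=0.14
Rv=np.array([[np.sin(ty),-np.cos(ty),0],[-np.cos(ty),-np.sin(ty),0],[0,0,-1]])
go(np.array([.48,.339,.16]),Rv)
E
```

```text
t 14.9 q [ 0.3861 -0.3022  2.2388 -0.1822  0.7474  1.9652] w 0.27139428305275864 F [-0.6501 -0.7963 -5.2989]
tcp rack-local mm [-35.479  216.7027 109.891 ]
shift in present tool axes mm [-106.9298  -19.3326    5.9717]  in final axes [-105.9847  -24.2741   -4.6284]  turn(6deg) [-4.5918 -0.0081 -0.4056]
```

send_rows:
  deltas: "-15 0 0 -0.75 0 -0.07; -15 0 0 -0.75 0 -0.07; -15 0 0 -0.75 0 -0.07; -15 0 0 -0.75 0 -0.07; -15 0 0 -0.75 0 -0.07; -15 0 0 -0.75 0 -0.07; 0 0 0 0 0 0; 0 0 0 0 0 0"

```text
clock: 15.7
tool_pos: [0.4605, 0.3218, 0.1473]
tool_rot: [[0.144, -0.99, -0.013], [-0.99, -0.144, -0.0], [-0.002, 0.013, -1.0]]
wrist_force: [-1.0, -0.4, -5.9]
width: 0.271
```

```bash
python3 - <<'E'
from g import *
ty=0.14
Rv=np.array([[np.sin(ty),-np.cos(ty),0],[-np.cos(ty),-np.sin(ty),0],[0,0,-1]])
go(np.array([.48,.339,.08]),Rv)
for n in("scene",'top'):
    cv2.imwrite(f"pics/{n}6.png",ctrl.snapshot(n)[:,:,::-1])
crop('pics/scene6.png',330,170,490,360,3,'pics/scene6c.png')
crop('pics/top6.png',80,165,300,300,3,'pics/top6c.png')
E
```

```text
t 15.7 q [0.4659 0.1452 1.7583 0.0062 1.2502 1.8905] w 0.2705962542678413 F [-0.9671 -0.3889 -5.9257]
tcp rack-local mm [-40.0633 308.3726 103.2349]
shift in present tool axes mm [-14.1394 -22.652   67.0721]  in final axes [-14.3463 -21.6998  67.3425]  turn(6deg) [0.1269 0.0163 0.0398]
```

View pics/scene6c.png

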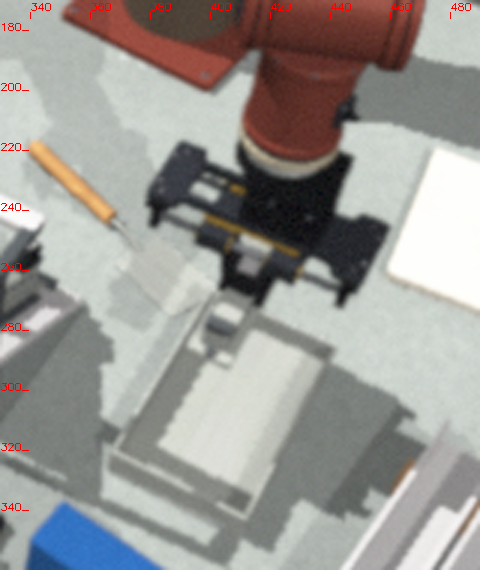

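View pics/top6c.png

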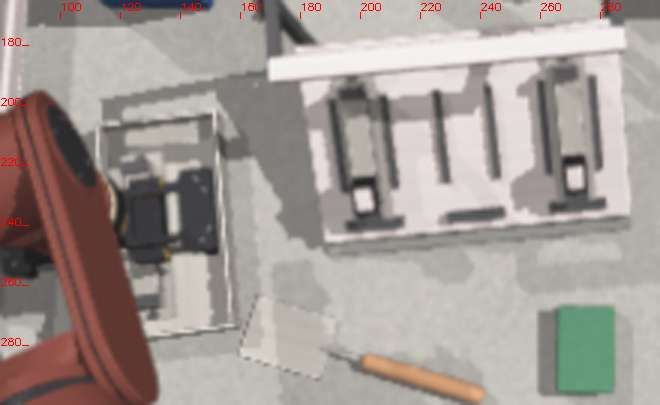

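Middle nest is empty and the rail is held level above the tray. Moving over its centre and going down.

send_rows:
  deltas: "-7 -11 0 0.06 0 0.02; -7 -11 0 0.06 0 0.02; 0 0 15 0 0 0; 0 0 20 0 0 0; 0 0 20 0 0 0; 0 0 15 0 0 0; 0 0 10 0 0 0; 0 0 10 0 0 0; 0 0 0 0 0 0"

```text
clock: 16.7
tool_pos: [0.4809, 0.339, 0.0512]
tool_rot: [[0.139, -0.99, 0.005], [-0.99, -0.139, 0.003], [-0.002, -0.005, -1.0]]
wrist_force: [-0.0, -0.2, -6.1]
width: 0.271
```

```bash
python3 - <<'E'
from g import *
ty=0.14
Rv=np.array([[np.sin(ty),-np.cos(ty),0],[-np.cos(ty),-np.sin(ty),0],[0,0,-1]])
go(np.array([.48,.339,.017]),Rv)
E
```

```text
t 16.7 q [0.4798 0.3111 1.7607 0.0004 1.0642 1.9109] w 0.27096611596265774 F [-0.0437 -0.2309 -6.1361]
tcp rack-local mm [-65.7107 323.4341   8.0263]
shift in present tool axes mm [-0.0621  1.0849 34.2327]  in final axes [-0.1368  0.911  34.2375]  turn(6deg) [-0.0485  0.0207 -0.0044]
```

send_rows:
  deltas: "0 0 10 -0.05 0 0; 0 0 8 0 0 0; 0 0 6 0 0 0; 0 0 4 0 0 0; 0 0 0 0 0 0"

```text
clock: 17.2
tool_pos: [0.4826, 0.3399, 0.0226]
tool_rot: [[0.139, -0.99, 0.002], [-0.99, -0.139, 0.004], [-0.003, -0.003, -1.0]]
wrist_force: [-0.6, 0.1, -5.3]
width: 0.268
```

send_rows:
  deltas: "0 0 2 0 0 0; 0 0 2 0 0 0; 0 0 0 0 0 0"

```text
clock: 17.5
tool_pos: [0.4832, 0.3403, 0.019]
tool_rot: [[0.139, -0.99, 0.004], [-0.99, -0.139, 0.004], [-0.004, -0.004, -1.0]]
wrist_force: [-1.0, 0.5, -6.4]
width: 0.274
```

send_rows:
  deltas: "0 0 1.5 0 0 0; 0 0 1 0 0 0; 0 0 0 0 0 0"

```text
clock: 17.8
tool_pos: [0.4836, 0.3405, 0.0169]
tool_rot: [[0.139, -0.99, 0.004], [-0.99, -0.139, 0.005], [-0.004, -0.005, -1.0]]
wrist_force: [-0.5, 0.1, -5.2]
width: 0.271
```

send_rows:
  deltas: "0 0 1 0 0 0; 0 0 0.8 0 0 0; 0 0 0 0 0 0"

```text
clock: 18.1
tool_pos: [0.4839, 0.3406, 0.0157]
tool_rot: [[0.139, -0.99, 0.005], [-0.99, -0.139, 0.005], [-0.004, -0.005, -1.0]]
wrist_force: [0.2, -0.1, -4.4]
width: 0.273
```

send_rows:
  deltas: "0 0 0.8 0 0 0; 0 0 0.6 0 0 0; 0 0 0 0 0 0"

```text
clock: 18.4
tool_pos: [0.484, 0.3407, 0.0156]
tool_rot: [[0.14, -0.99, 0.005], [-0.99, -0.139, 0.005], [-0.004, -0.005, -1.0]]
wrist_force: [-0.6, 0.4, -4.1]
width: 0.27
```

send_rows:
  deltas: "0 0 0.8 0 0 0; 0 0 0 0 0 0"

```text
clock: 18.6
tool_pos: [0.4841, 0.3408, 0.0156]
tool_rot: [[0.14, -0.99, 0.005], [-0.99, -0.14, 0.005], [-0.004, -0.005, -1.0]]
wrist_force: [-0.1, -0.9, -3.1]
width: 0.27
```

send_rows:
  deltas: "0 0 1.5 0 0 0; 0 0 1.5 0 0 0; 0 0 0 0 0 0"

```text
clock: 18.9
tool_pos: [0.4843, 0.341, 0.0157]
tool_rot: [[0.14, -0.99, 0.005], [-0.99, -0.14, 0.004], [-0.003, -0.005, -1.0]]
wrist_force: [0.6, -0.3, -6.6]
width: 0.273
```

send_rows:
  deltas: "0 0 0 0 0 0; 0 0 0 0 0 0; 0 0 0 0 0 0; 0 0 0 0 0 0"
  jaw: 0.5

```text
clock: 19.3
tool_pos: [0.4871, 0.3425, 0.0168]
tool_rot: [[0.14, -0.99, 0.011], [-0.99, -0.14, 0.008], [-0.006, -0.012, -1.0]]
wrist_force: [-0.4, 0.1, -0.3]
width: 0.479
```

send_rows:
  deltas: "0 0 -10 0 0 0; 0 0 -25 0 0 0; 0 0 -40 0 0 0; 0 0 -45 0 0 0; 0 0 -30 0 0 0; 35 25 0 0 0 0; 40 25 0 0 0 0; 40 25 0 0 0 0; 40 10 0 0 0 0; 0 0 0 0 0 0"

```text
clock: 20.3
tool_pos: [0.4238, 0.1727, 0.1788]
tool_rot: [[0.143, -0.989, 0.022], [-0.99, -0.143, 0.01], [-0.007, -0.024, -1.0]]
wrist_force: [0.4, 0.6, 0.4]
width: 0.504
```

```bash
python3 - <<'E'
from g import *
go(L(-40,-105,100))
for n in("scene",'top'):
    cv2.imwrite(f"pics/{n}7.png",ctrl.snapshot(n)[:,:,::-1])
crop('pics/scene7.png',330,220,490,360,4,'pics/scene7c.png')
crop('pics/top7.png',80,165,300,300,3,'pics/top7c.png')
E
```

```text
t 20.3 q [ 0.2102 -0.1763  2.014   0.0057  1.2798  1.6356] w 0.5035411983344638 F [0.3554 0.5918 0.4022]
tcp rack-local mm [-70.9007 163.8404 155.2333]
shift in present tool axes mm [271.0778 -41.0766  33.3206]  in final axes [268.8404 -30.9007  55.2333]  turn(6deg) [4.4415 0.1689 0.3751]
```

View pics/scene7c.png

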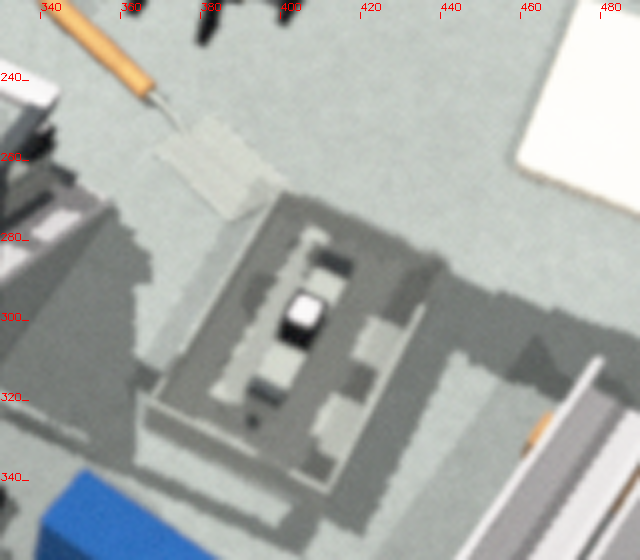

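View pics/top7c.png

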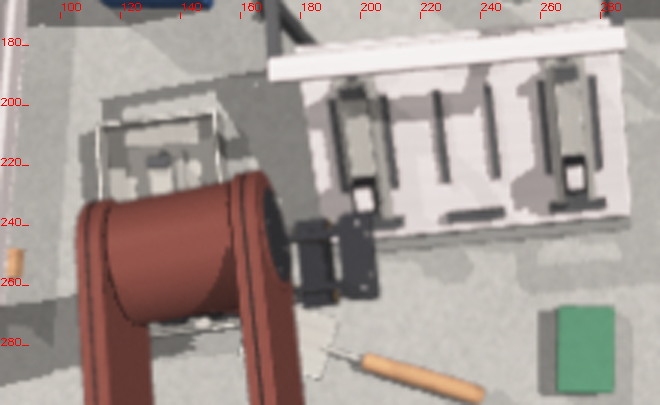

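The rejected rail lies flat in the tray, carriage up (scene px (401,300)). On to the right-hand rail.

send_rows:
  deltas: "20 0 0 1.1 0.04 0.1; 30 0 0 1.1 0.04 0.1; 30 0 0 1.1 0.04 0.1; 30 0 0 1.1 0.04 0.1; 30 -5 5 0 0 0; 35 -5 5 0 0 0; 35 -5 5 0 0 0; 35 -5 5 0 0 0; 15 0 5 0 0 0; 0 0 0 0 0 0"
  jaw: 0.6
  force: 8

```text
clock: 21.4
tool_pos: [0.492, -0.0774, 0.1711]
tool_rot: [[0.115, -0.865, 0.489], [-0.993, -0.099, 0.058], [-0.002, -0.492, -0.87]]
wrist_force: [-1.1, -0.7, -0.8]
width: 0.6
```

```bash
python3 - <<'E'
from g import *
go(L(-40,-105,80))
E
```

```text
t 21.4 q [-0.5259 -0.4466  2.3194  0.3929  0.8835  0.7382] w 0.6004369674572383 F [-1.1223 -0.6529 -0.7757]
tcp rack-local mm [-37.1027 -91.9382 128.6171]
shift in present tool axes mm [13.4273  4.3005 48.4132]  in final axes [13.0618  2.8973 48.6171]  turn(6deg) [-0.2479  0.0796  0.1037]
```

send_rows:
  deltas: "7 2 15 -0.12 0.04 0.05; 7 2 15 -0.12 0.04 0.05; 0 0 15 0 0 0; 0 0 10 0 0 0; 0 0 10 0 0 0; 0 0 0 0 0 0"

```text
clock: 22.0
tool_pos: [0.5258, -0.0805, 0.1133]
tool_rot: [[0.11, -0.877, 0.468], [-0.994, -0.096, 0.055], [-0.003, -0.471, -0.882]]
wrist_force: [-0.2, -0.7, -1.4]
width: 0.601
```

```bash
python3 - <<'E'
from g import *
go(L(-40,-105,31))
cv2.imwrite(f"pics/top8.png",ctrl.snapshot('top')[:,:,::-1])
crop('pics/top8.png',100,165,300,300,4,'pics/top8c.png')
E
```

```text
t 22.0 q [-0.4745 -0.2281  2.2728  0.409   0.7215  0.7286] w 0.601048366293495 F [-0.2045 -0.6568 -1.4053]
tcp rack-local mm [-34.8199 -98.4361  61.8645]
shift in present tool axes mm [ 6.7454  5.2902 30.8066]  in final axes [ 6.5639  5.1801 30.8645]  turn(6deg) [-0.0213  0.0663  0.0593]
```

View pics/top8c.png

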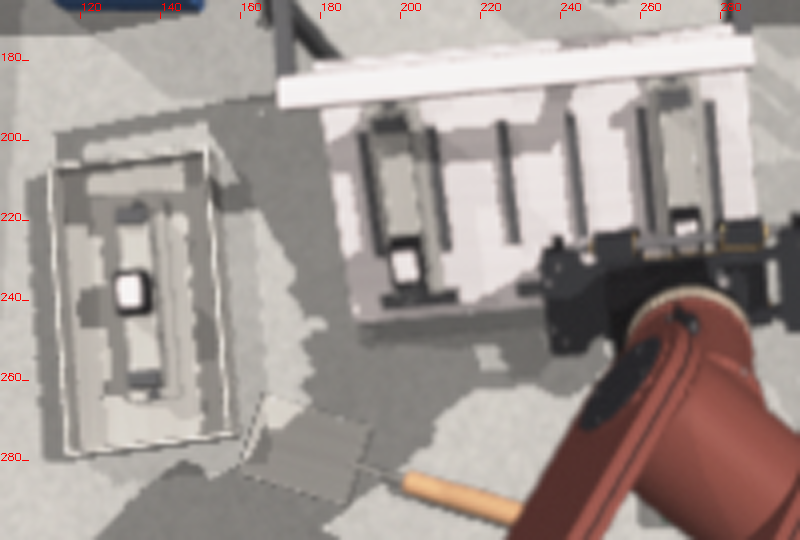

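send_rows:
  deltas: "6 5 2 0 0.06 0.06; 1 0 10 0 0 0; 0 0 10 0 0 0; 0 0 8 0 0 0; 0 0 0 0 0 0"

```text
clock: 22.55
tool_pos: [0.5382, -0.0859, 0.0868]
tool_rot: [[0.104, -0.875, 0.473], [-0.995, -0.092, 0.047], [0.002, -0.476, -0.88]]
wrist_force: [-0.3, 0.5, 0.0]
width: 0.6
```

```bash
python3 - <<'E'
from g import *
go(L(-40,-105,31))
E
```

```text
t 22.55 q [-0.4684 -0.1421  2.2616  0.4416  0.6422  0.6923] w 0.6000010813295273 F [-0.2952  0.5146  0.0375]
tcp rack-local mm [ -36.8553 -105.1119   32.9199]
shift in present tool axes mm [-0.1233  3.1576  1.8979]  in final axes [-0.1119  3.1447  1.9199]  turn(6deg) [-0.0665 -0.009   0.029 ]
```

send_rows:
  deltas: "0 3 2 -0.06 0 0.03; 0 0 0 0 0 0"

```text
clock: 22.75
tool_pos: [0.5363, -0.0861, 0.0832]
tool_rot: [[0.101, -0.879, 0.467], [-0.995, -0.089, 0.047], [0.0, -0.469, -0.883]]
wrist_force: [0.6, 1.1, -0.1]
width: 0.603
```

send_rows:
  deltas: "0 0 0 0 0 0; 0 0 0 0 0 0; 0 0 0 0 0 0; 0 0 0 0 0 0; 0 0 0 0 0 0; 0 0 0 0 0 0"
  jaw: 0.2

```text
clock: 23.35
tool_pos: [0.5366, -0.0866, 0.0842]
tool_rot: [[0.101, -0.878, 0.468], [-0.995, -0.09, 0.046], [0.002, -0.47, -0.882]]
wrist_force: [1.3, 0.3, -1.7]
width: 0.275
```

send_rows:
  deltas: "0 -8 0 0 0 0; 0 -8 0 0 0 0; 0 -8 0 0 0 0; 0 -8 0 0 0 0; 0 0 0 0 0 0"

```text
clock: 23.85
tool_pos: [0.566, -0.0836, 0.0998]
tool_rot: [[0.101, -0.879, 0.466], [-0.995, -0.09, 0.046], [0.001, -0.469, -0.883]]
wrist_force: [1.8, -1.1, 0.5]
width: 0.276
```

```bash
python3 - <<'E'
from g import *
go(L(40,-105,31))
E
```

```text
t 23.85 q [-0.429  -0.0923  2.185   0.3962  0.6579  0.7728] w 0.2762650556472655 F [ 1.7919 -1.1174  0.4813]
tcp rack-local mm [  -6.1377 -105.5839   31.3347]
shift in present tool axes mm [ -0.5814 -46.1381   0.2861]  in final axes [ -0.5839 -46.1377   0.3347]  turn(6deg) [ 0.0099 -0.0141  0.0006]
```

send_rows:
  deltas: "0 -8 0 0 0 0; 0 -8 0 0 0 0; 0 -8 0 0 0 0; 0 -8 0 0 0 0; 0 -6 0 0 0 0; 0 -4 0 0 0 0; 0 -3 0 0 0 0; 0 -3 0 0 0 0"

```text
clock: 24.65
tool_pos: [0.608, -0.0788, 0.1208]
tool_rot: [[0.104, -0.883, 0.458], [-0.995, -0.092, 0.047], [0.001, -0.461, -0.888]]
wrist_force: [-10.3, -5.3, 1.3]
width: 0.272
```

```bash
python3 - <<'E'
from g import *
go(L(40,-105,31))
E
```

```text
t 24.65 q [-0.3787 -0.0209  2.068   0.3405  0.6921  0.8689] w 0.27206841649617836 F [-10.2822  -5.2966   1.3243]
tcp rack-local mm [  41.0912 -105.1007   30.0161]
shift in present tool axes mm [-0.1032  1.1007 -0.973 ]  in final axes [-0.1007  1.0912 -0.9839]  turn(6deg) [0.095  0.0016 0.0208]
```

send_rows:
  deltas: "0 -3 0 0 0 0; 0 -2 0 0 0 0"

```text
clock: 24.85
tool_pos: [0.6098, -0.0787, 0.1207]
tool_rot: [[0.105, -0.886, 0.452], [-0.995, -0.093, 0.047], [0.0, -0.454, -0.891]]
wrist_force: [-9.8, -3.7, 4.6]
width: 0.272
```

send_rows:
  deltas: "0 4 -1 0.1 0 0; 0 10 0 0 0 0; 0 10 0 0 0 0; 0 10 0 0 0 0; 0 10 0 0 0 0; 0 10 0 0 0 0; 0 10 0 0 0 0; 0 8 0 0 0 0; 0 0 0 0 0 0"

```text
clock: 25.75
tool_pos: [0.5416, -0.0855, 0.0848]
tool_rot: [[0.103, -0.879, 0.465], [-0.995, -0.091, 0.047], [0.001, -0.467, -0.884]]
wrist_force: [5.3, -0.7, -6.1]
width: 0.277
```

```bash
python3 - <<'E'
from g import *
go(L(-40,-105,31))
E
```

```text
t 25.75 q [-0.4601 -0.1246  2.2473  0.4278  0.6431  0.7115] w 0.27651965654737454 F [ 5.3263 -0.7482 -6.0537]
tcp rack-local mm [ -34.8095 -105.0633   29.5582]
shift in present tool axes mm [-0.0704  5.1942 -1.4282]  in final axes [-0.0633  5.1905 -1.4418]  turn(6deg) [ 0.0251 -0.0014  0.0134]
```

send_rows:
  deltas: "0 3 -0.5 0 0 0; 0 3 -0.5 0 0 0; 0 3 0 0 0 0; 0 3 0 0 0 0; 0 3 0 0 0 0"

```text
clock: 26.25
tool_pos: [0.5336, -0.0869, 0.0847]
tool_rot: [[0.1, -0.873, 0.477], [-0.995, -0.087, 0.048], [0.0, -0.479, -0.878]]
wrist_force: [7.5, 2.9, -1.2]
width: 0.273
```

```bash
python3 - <<'E'
from g import *
go(L(-40,-105,31))
E
```

```text
t 26.25 q [-0.478  -0.1515  2.2759  0.4544  0.6386  0.6773] w 0.2730742204682784 F [ 7.5012  2.8731 -1.2239]
tcp rack-local mm [ -42.0145 -105.6425   33.2769]
shift in present tool axes mm [-0.6488 -1.9882  2.2982]  in final axes [-0.6425 -2.0145  2.2769]  turn(6deg) [-0.1047 -0.0099 -0.0183]
```

send_rows:
  deltas: "0 3 0 0 0 0; 0 3 0 0 0 0; 0 0 0 0 0 0"

```text
clock: 26.55
tool_pos: [0.5317, -0.0868, 0.0855]
tool_rot: [[0.099, -0.87, 0.483], [-0.995, -0.086, 0.049], [-0.001, -0.486, -0.874]]
wrist_force: [3.8, -1.0, -7.0]
width: 0.274
```

send_rows:
  deltas: "0 0 0 0 0 0; 0 0 0 0 0 0; 0 0 0 0 0 0; 0 0 -12 0 0 0; 0 0 -20 0 0 0; 0 0 -30 0 0 0; 0 0 -20 -0.5 0 0; 30 0 -10 -0.7 0 0; 30 10 -10 -0.7 0 0; 30 10 -10 -0.7 0 0; 30 0 0 -0.7 0 0; 0 0 0 0 0 0"
  jaw: 0.6

```text
clock: 27.75
tool_pos: [0.4695, -0.2175, 0.1818]
tool_rot: [[0.1, -0.985, 0.143], [-0.995, -0.099, 0.016], [-0.001, -0.144, -0.99]]
wrist_force: [0.0, 0.6, -0.6]
width: 0.594
```

```bash
python3 - <<'E'
from g import *
go(L(-40,-105,31))
for n in("scene",'top'):
    cv2.imwrite(f"pics/{n}9.png",ctrl.snapshot(n)[:,:,::-1])
crop('pics/top9.png',100,115,300,290,4,'pics/top9c.png')
crop('pics/scene9.png',190,190,370,340,4,'pics/scene9c.png')
E
```

```text
t 27.75 q [-0.6532 -0.1058  1.9523  0.1072  1.192   0.7831] w 0.5938375097415828 F [ 0.047   0.5709 -0.5618]
tcp rack-local mm [ -64.3722 -228.9859  155.162 ]
shift in present tool axes mm [-124.0168  -64.5817  108.7739]  in final axes [-123.9859  -24.3722  124.162 ]  turn(6deg) [ 3.2857  0.0052 -0.0202]
```

View pics/top9c.png

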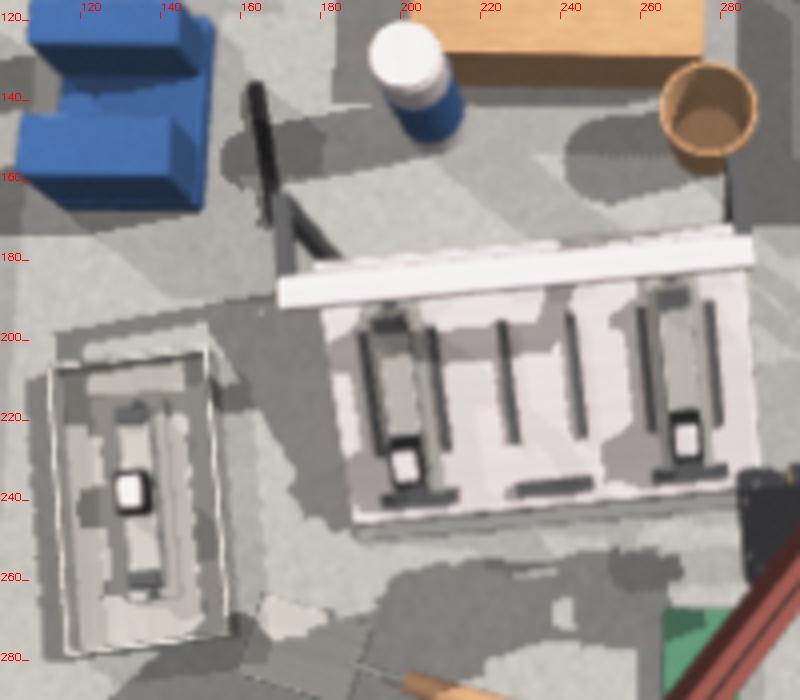

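View pics/scene9c.png

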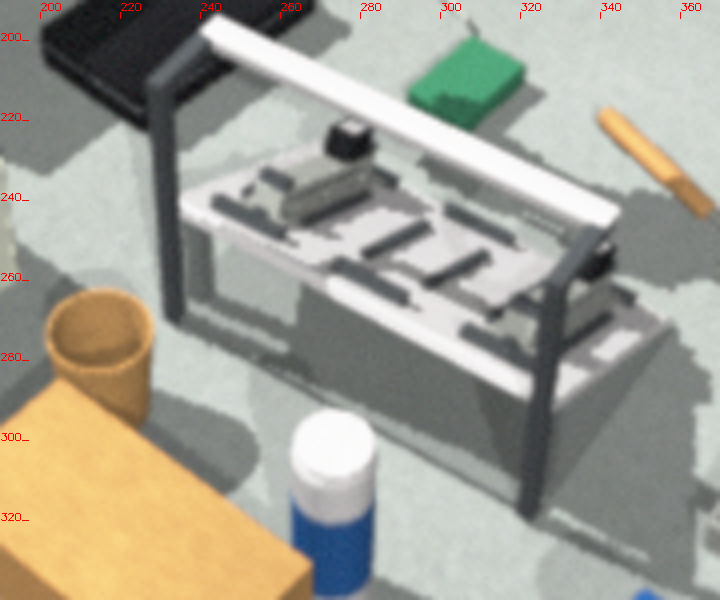

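```bash
python3 - <<'E'
from g import *
for f in('pics/top0.png','pics/top9.png'):
    im=cv2.imread(f).min(2).astype(float)
    for x,y in((201,231),(271,225),(236,226)):
        w=np.clip(im[y-6:y+7,x-4:x+5]-150,0,None); ys,xs=np.mgrid[y-6:y+7,x-4:x+5]
        b=(w>0).astype(np.uint8);n,l,st,ce=cv2.connectedComponentsWithStats(b)
        k=1+np.argmin([np.hypot(c[0]-x,c[1]-y) for c in ce[1:]]) if n>1 else 0
        w=w*(l==k);u=((w*xs).sum()/w.sum(),(w*ys).sum()/w.sum())
        P=onplane('top',u,C+Rr[:,2]*.051,Rr[:,2]);print(f,u,st[k],Rr.T@(P-C)*1e3)
crop('pics/top9.png',185,185,300,250,6,'pics/top9d.png')
E
```

```text
pics/top0.png (np.float64(200.7852655625357), np.float64(229.8720731010851)) [ 1  2  6  7 37] [-38.7544 104.1604  51.    ]
pics/top0.png (np.float64(271.2935593220339), np.float64(223.62033898305086)) [ 2  2  5  7 34] [ -38.5281 -105.6386   51.    ]
pics/top0.png (np.float64(235.98531211750307), np.float64(225.31823745410037)) [ 2  2  5  8 35] [-34.1204  -1.0288  51.    ]
pics/top9.png (np.float64(200.79362010633156), np.float64(231.06959884001932)) [ 1  3  7  7 38] [-42.5293 104.6328  51.    ]
pics/top9.png (np.float64(271.21817221341786), np.float64(224.4664553618595)) [ 2  2  6  8 39] [ -41.1763 -105.2021   51.    ]
pics/top9.png (np.float64(235.97982932505818), np.float64(226.0385311611068)) [  0   0   9  13 117] [-36.3829  -0.7733  51.    ]
```

View pics/top9d.png

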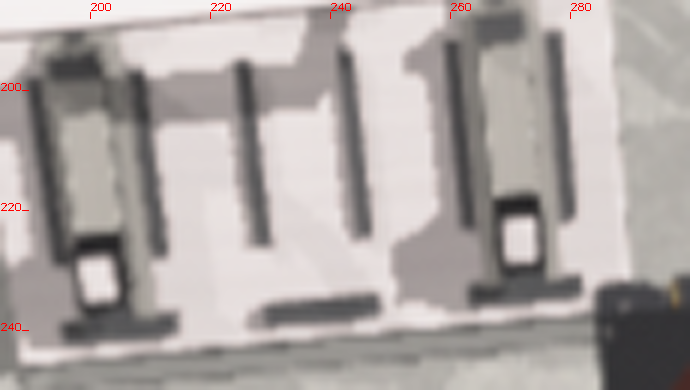

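```bash
python3 - <<'E'
from h import *
s=ctrl.state();print(s['clock'],s['wrist_force'],s['joint_velocities']);print(ctrl.close_job())
E
```

```text
27.85 [-0.0257  0.6429 -0.1557] [ 0.0147 -0.0369  0.0453  0.0099 -0.0003 -0.0011]
the job is handed in; nothing more can be done
None
```

I checked the three rails from left to right and handed the job in at 27.85 s. The middle rail was the one that binds, and it is now in the reject tray.

- **Left rail:** its carriage ran up to the top stop (about 11 N there) and back down to the bottom stop. It is sound.
- **Middle rail:** its carriage stopped dead about half-way, again at about 11 N. I lifted the rail out straight away and set it down under control in the steel tray.
- **Right rail:** its carriage ran up to the top stop (about 11 N there) and back down to the bottom stop. It is sound.

**Last pictures:** the rejected rail lies flat in the tray with its carriage upward. The two sound rails are in their nests with the carriages at the bottom. The spray can and cup are standing, and the gripper is clear of everything.

**Disagreements and doubts:**
- The final carriage readings along the slope were -42.5 mm (left) and -41.2 mm (right), where -40 mm was expected for fully down. The 1.3 mm between them is within picture and calibration error. Both carriages had been pushed until the grip slipped at about 6 N.
- Early in the approach, joint 2 read -0.9126 rad for a moment, against a range limit quoted as -0.91. I moved away from it at once; this may or may not count as passing the joint's range.

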